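# Load a row of medicine jars, close the sliding fence on it and lock it

## Robot

A 6-joint arm with a two-finger parallel gripper is mounted at the origin on the work surface. World frame = base frame: x ahead of the robot, y to its left, z up, the work surface at z = 0. Lengths are in m, angles in rad, forces in N, time in s.
With the tool pointing down it reaches from about 0.4 to 0.825 m from the base axis. Payload 7 kg.
Tool frame: the origin (TCP) lies on the centre line of the jaws, within the pads' length; the fingertips stand 22 mm ahead of it and the grasp point (between the pads) lies 3 mm ahead of it; z points along the fingers, y is the line along which they close (so a half turn about z gives the same grasp; the last joint's range is limited). The gripper opens to 88 mm and grips with 3 to 60 N. Pads are 19 mm wide; open, the fingers measure 130 mm over their backs; the gripper's body (78 mm by 193 mm) begins 47 mm behind the grasp point.
Start: joints at [-0.847, 0.359, 0.012, 0, -1.224, -0.288], TCP at [0.285, -0.612, 0.249] pointing down, gripper open.
Joint ranges: [-3.07, 3.07], [-1.43, 2.12], [-1.02, 1.25], [-3.03, 1.67], [-3.05, -0], [-3.03, 3.03]. Speed limits (rad/s): [2.39, 2.39, 3.01, 3.14, 3.14, 3.14].

## Interface

Orientations are given as [roll, pitch, yaw] about the fixed x, y, z axes, in that order (R = Rz(yaw) Ry(pitch) Rx(roll)).
In Python, from station import arm gives the robot as it stands.
- The arm moves only by the tool arm_command, never from a script. Its argument "series" is one flat list of numbers, 7 for each row, row after row: the turn, a rotation vector about the tool's x, y, z each as a share of 90 degrees, from -1 to 1, then the shift along the tool's x, y, z each as a share of 0.1 m, from -1 to 1, then the opening, from 0 (shut) to 1 (fully open). A call has 1 to 8 rows; each row is the pose to reach, as a shift and turn from the pose commanded when the call began, along the tool's axes at that moment; what a row does not reach only later rows make up. A row lasts 1/8 s, in which the tool goes at most 62.5 mm and 10.7 degrees, less where a joint would pass 70% of its speed; a pose out of reach is approached as far as the arm can. A call with a number of a shift or a turn outside -1 to 1 is refused whole. A call with a gripper value outside its range is refused whole. The fingers move at their own pace and stop on an object; "force" is the grip in N (left out, the last holds). Time passes only in rows, so rows that repeat a pose let the fingers close. It gives the time, the measured TCP pose, the force, the opening and the grip force at its end, in the units of the state.
- arm.get_state(): the state, without advancing time (a new reading comes with each control period).
- arm.grab_frame(name): name is "side" or "top"; returns the picture (384x512x3 uint8, blue, green, red); there is no depth.
- arm.camera_model(name): a dict with "fovy" (degrees; the focal length in pixels is half the picture's height over the tangent of half this angle, whatever the lens; pixels are square), "cx", "cy" (the principal point, pixels), "pose" (4x4, takes a point from camera to world coordinates). Camera axes: x right, y down, z forward; pixel columns grow to the right and rows downward; lengths in m; the calibration is good to about 2 mm. A picture is of the moment at which its call begins. camera_model takes no time and is no camera call.
- arm.job_done(): hands the job in; it is judged then, once.
The state is a dict: "t": time; "q": joint angles; "qd": joint speeds; "joint_efforts": joint torques, N m; "eef_pos": TCP position; "ee_rot": TCP orientation; "force": force on the tool from outside, world axes, zero at the start; "moment": the same for the moment, N m; "width": finger opening in m; "gripper_force": force on a finger pad.
Only numpy, scipy, OpenCV 4.12 (cv2) and the standard library are available. Lean on these libraries where they do the work, as an engineer would, in place of code of your own. Each camera call takes 0.05 s, during which the arm holds its last target. There are 200 camera calls.

## Task

Load the jar rack for transport: unlock the rack's knob past its click before you move the fence, slide the fence all the way back, and stand every squat jar upright in the lane. Only then slide the fence up until the jars stand in one closed row between end stop and fence with no gaps, and with the fence there turn the knob back past its click to lock it. Leave the tall bottles, cup and small carton where they stand, upright.

Things in the scene. Friction and masses are not known exactly. Their poses are not given: they have to be found in the camera images.
- rack: Fixed aluminium jar rack, 96 mm wide (x), y from -245 to +210 mm; origin on the table below the lane's centre line. Lane along y: floor 8 mm above the table, 76 mm wide, side walls up to 28 mm; end stop 48 mm high with inner face at y = -140 mm, sliding fence at the other end. A 46 mm high grey block beyond the end stop carries the lock knob. Place and angle vary.
- lane_end (a point): Point on the lane floor at the middle of the end stop's inner face; axes parallel to the rack's: +y runs along the lane from the stop towards the fence, z up. In a closed row the jars' centres stand 29, 87, 145 and 203 mm from it (58 mm apart).
- fence (a joint): Travel of the sliding fence, m: 0 = all the way back (face 280 mm from the end stop), up to 0.175, growing along the rack's -y towards the end stop. Drags with about 4 N, stays where left; pushing jars adds 1 to 6 N. Starts 0.06 to 0.15 in. With n jars in a closed row it reads about 0.280 - 0.058 n.
- fence_face (a point): Middle of the lower edge of the fence's flat face (64 mm wide, up to 60 mm above the table), the side that touches the jars; axes parallel to the rack's, jars lie on its -y side.
- fence_grip (a point): In the fence's upright black grip tab, 13 mm below its top, 34 mm behind the face; moves with the fence, axes parallel to the rack's. The tab is 30 mm in x (pinch it across this), 18 mm in y, and rises from 28 to about 87 mm above the table.
- lock (a joint): Angle of the lock knob, rad: 0 = locked (start), 1.4 = unlocked; grows counter-clockwise seen from above. A sprung detent half way (0.7) takes about 0.2 N m to pass, then the knob falls to the other side; below 0.3 it is locked, above 1.1 unlocked. It marks the state only: the fence's drag stays the same.
- lock_grip (a point): On the lock knob's vertical axis, 76 mm above the table, 14 mm below the knob's top, at the height to grip; turns with the knob. The knob's upright bar grip is 50 mm long along this point's x and 14 mm thick along its y (pinch across y); at joint 0 the bar lies along the rack's x.
- jar1: Squat white plastic jar, 58 mm in diameter, 90 mm tall, 0.08 to 0.17 kg, with a round screw cap 46 mm in diameter from 66 to 90 mm height (grip it there). Origin: centre of its underside, z up. Two to four jars are there, standing on the table between robot and rack; an absent one reads None.
- jar2: Squat white plastic jar, 58 mm in diameter, 90 mm tall, 0.08 to 0.17 kg, with a round screw cap 46 mm in diameter from 66 to 90 mm height (grip it there). Origin: centre of its underside, z up. Two to four jars are there, standing on the table between robot and rack; an absent one reads None.
- jar3: Squat white plastic jar, 58 mm in diameter, 90 mm tall, 0.08 to 0.17 kg, with a round screw cap 46 mm in diameter from 66 to 90 mm height (grip it there). Origin: centre of its underside, z up. Two to four jars are there, standing on the table between robot and rack; an absent one reads None.
- jar4: Squat white plastic jar, 58 mm in diameter, 90 mm tall, 0.08 to 0.17 kg, with a round screw cap 46 mm in diameter from 66 to 90 mm height (grip it there). Origin: centre of its underside, z up. Two to four jars are there, standing on the table between robot and rack; an absent one reads None.
- bottle_a: Bystander: slim tall white bottle, 44 mm in diameter, 118 mm tall, standing among the jars; origin under its centre. Leave it alone.
- bottle_b: Bystander: second slim tall bottle, same size, at the left. Leave it alone.
- carton_small: Bystander: cardboard carton 70 x 130 x 55 mm, origin under its centre. Leave it alone.
- cup: Bystander: grey plastic cup, 68 mm across, 70 mm tall, origin under its centre. Leave it alone.
Things that resemble listed ones, but are neither listed nor needed, are in the scene too. Leave any green or yellow look-alike of the jar4 alone.

How it is judged:
By the outcome, as a careful person would: the job done as asked, in the order asked, and still so for the second after the job is handed in, with the robot touching nothing.
Of jar1, jar2, jar3, jar4 only 2 to 4 are there at a start; the rules pass over those that are not, and their reading is None.
At some moment in a run one of jar1, jar2, jar3, jar4 may be knocked a few centimetres aside while the robot is not near it.
It also fails if it takes over 210 s, if anything falls off the work surface, if the arm or the gripper's body presses on something with over 40 N, if the wrist force passes 120 N, or if a joint passes its speed limit or range.

## Working session

There is one attempt and no reset: what is moved stays moved. The work goes in short steps, Python scripts to look and compute and a tool call to move; the robot and the scene stay as the last step left them, time stands still between calls to the robot, and variables do not carry over. Pictures are saved under pics/ and viewed, at most 14 in all, crops included, and the job is handed in when it is done.

Besides the shell and the picture viewer there is one more tool, called after "Call:" by a JSON object that holds its "name" and its "arguments". arm_command: Moves the arm, as the interface text tells. Its arguments: {"type":"object","properties":{"series":{"type":"array"},"force":{"type":"number"}},"required":["series"]}

```bash
ls; mkdir -p pics
python3 - <<'E'
from station import arm
import cv2
s=arm.get_state();print(s)
for n in("side","top"):
    cv2.imwrite(f"pics/{n}0.png",arm.grab_frame(n)); m=arm.camera_model(n); print(n,m)
E
```

```text
pics
{'t': 0.0, 'q': array([-8.46893071e-01,  3.59406313e-01,  1.10859794e-02, -3.48019662e-04,
       -1.22408652e+00, -2.88065984e-01]), 'qd': array([ 3.41189389e-04,  6.67081945e-05, -2.42956145e-03, -4.12676256e-04,
       -7.05393247e-04, -1.05783948e-03]), 'joint_efforts': array([-1.94136970e-03, -5.82721639e+01,  2.93046427e+01,  6.99693784e+00,
        6.68291192e-03, -1.76779972e-04]), 'eef_pos': array([ 0.28474221, -0.61152219,  0.24762227]), 'ee_rot': array([ 3.13995554e+00, -1.43912277e-04, -2.70587379e+00]), 'force': array([0.38563942, 0.24453808, 0.30273564]), 'moment': array([-0.00251825,  0.03242675,  0.01064899]), 'gripper_force': 0.0, 'width': 0.08767870724406396}
side {'fovy': 44.72711015783272, 'cx': 258.4596047480434, 'cy': 189.72120862593633, 'pose': array([[-0.78412329, -0.45260822,  0.42461331, -0.02881072],
       [-0.62060313,  0.57357594, -0.53466101,  0.68919643],
       [-0.00155601, -0.6827565 , -0.73064433,  1.02382331],
       [ 0.        ,  0.        ,  0.        ,  1.        ]])}
top {'fovy': 52.645526794261116, 'cx': 253.67402818513975, 'cy': 190.95007708412604, 'pose': array([[-0.02367109, -0.99721274,  0.07075609,  0.43243359],
       [-0.9994264 ,  0.0253194 ,  0.02249008, -0.00492385],
       [-0.0242189 , -0.07018313, -0.99724008,  1.12482235],
       [ 0.        ,  0.        ,  0.        ,  1.        ]])}
```

View pics/top0.png

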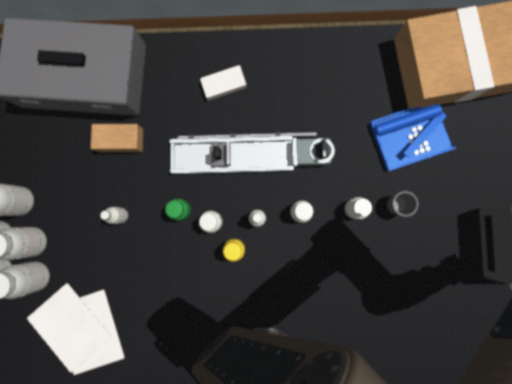

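View pics/side0.png

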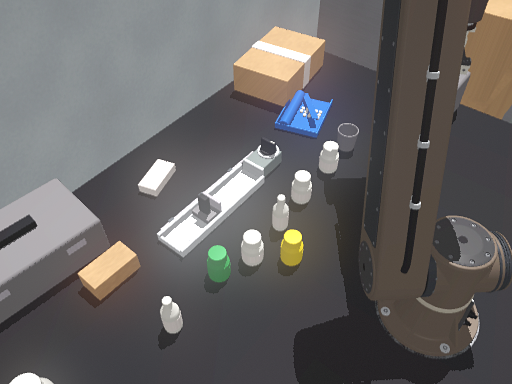

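The top view shows three white jars at (210,222), (302,211) and (358,208). The green (177,209) and yellow (234,250) look-alikes are to be left. The bottles are at (257,217) and (113,215), and the cup is at (404,204). The rack runs from (170,155) to (335,150), with the fence tab at (218,153) and the knob at (320,150). Next I'll enlarge both views to measure.

```bash
cat > h.py <<'E'
import numpy as np, cv2
from scipy.optimize import least_squares
from scipy.spatial.transform import Rotation as Ro
from station import arm
M={n:arm.camera_model(n) for n in("side","top")}
def f(n): return 192/np.tan(np.radians(M[n]['fovy']/2))
def proj(n,P):
    T=np.linalg.inv(M[n]['pose']); p=np.atleast_2d(P)@T[:3,:3].T+T[:3,3]
    return p[:,:2]/p[:,2:]*f(n)+[M[n]['cx'],M[n]['cy']]
def ray(n,uv):
    d=M[n]['pose'][:3,:3]@[(uv[0]-M[n]['cx'])/f(n),(uv[1]-M[n]['cy'])/f(n),1]
    return M[n]['pose'][:3,3],d
def atz(n,uv,z):
    o,d=ray(n,uv); return o+d*(z-o[2])/d[2]
def tri(ut,us):
    r=least_squares(lambda P:np.r_[proj('top',P)[0]-ut,proj('side',P)[0]-us],[.5,0,.05]); return r.x,np.sqrt((r.fun**2).mean())
def crop(n,img,x0,y0,x1,y1,k,name):
    c=cv2.resize(img[y0:y1,x0:x1],None,fx=k,fy=k,interpolation=cv2.INTER_CUBIC)
    for x in range((x0+19)//20*20,x1,20): cv2.putText(c,str(x),(int((x-x0+.5)*k)-10,10),0,.35,(0,255,255),1); cv2.line(c,(int((x-x0+.5)*k),12),(int((x-x0+.5)*k),18),(0,255,255),1)
    for y in range((y0+19)//20*20,y1,20): cv2.putText(c,str(y),(0,int((y-y0+.5)*k)+4),0,.35,(0,255,255),1); cv2.line(c,(24,int((y-y0+.5)*k)),(30,int((y-y0+.5)*k)),(0,255,255),1)
    cv2.imwrite(name,c)
def rel(p_world,yaw_t=None):
    """shift in current tool axes, units of 0.1 m, from measured pose"""
    s=arm.get_state(); R=Ro.from_euler('xyz',s['ee_rot']).as_matrix()
    return R.T@(np.asarray(p_world)-s['eef_pos'])/.1
E
python3 - <<'E'
from h import *
crop('top',cv2.imread('pics/top0.png'),160,120,425,265,3,'pics/tc.png')
crop('side',cv2.imread('pics/side0.png'),150,120,365,290,3.5,'pics/sc.png')
E
```

```text
(no output)
```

View pics/tc.png

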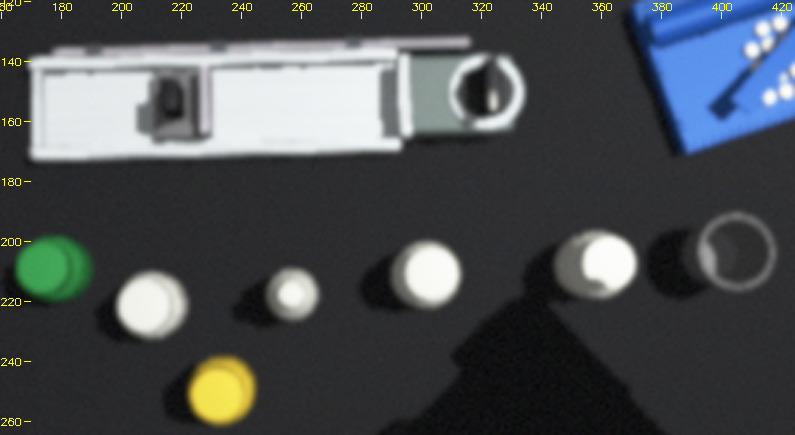

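View pics/sc.png

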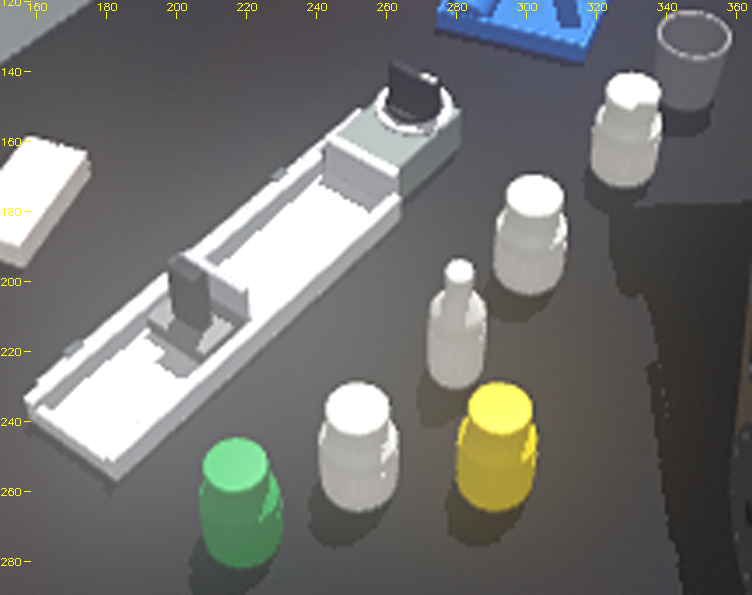

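```bash
cat >> h.py <<'E'
def uvt(p): return np.array([160+p[0]/3-.5,120+p[1]/3-.5])
def uvs(p): return np.array([150+p[0]/3.5-.5,120+p[1]/3.5-.5])
def rackpt(r,p):
    c,s=np.cos(r[2]),np.sin(r[2]); p=np.asarray(p,float); return np.array([r[0]+c*p[0]-s*p[1],r[1]+s*p[0]+c*p[1],p[2]])
E
python3 - <<'E'
from h import *
print("jar cap tops")
for t,s in (((148,304),(357,410)),((432,274),(534,196)),((608,266),(633,91))):
    P,e=tri(uvt(t),uvs(s)); print(P.round(4),e.round(2))
print("bottle",tri(uvt((290,294)),uvs((460,270))))
C=[((.048,.21,.028),uvt((30,57)),uvs((25,398))),((-.048,.21,.028),uvt((30,159)),uvs((118,470)))]
for X,t,s in C: print('corner',tri(t,s))
ys=[(uvt((398,60)),uvs((326,146))),(uvt((398,148)),uvs((398,180)))]
for t,s in ys: print('stop',tri(t,s))
print('ring',tri(uvt((488,92)),uvs((414,108))))
print('fence face top corners',tri(uvt((211,70)),uvs((181,252))),tri(uvt((211,130)),uvs((247,290))))
E
```

```text
jar cap tops
[0.4293 0.1405 0.0865] 0.08
[ 0.45   -0.1122  0.0917] 0.16
[ 0.4536 -0.2659  0.0952] 0.27
bottle (array([0.43439317, 0.01260588, 0.12196877]), np.float64(0.1416213133034055))
corner (array([0.66574738, 0.25686012, 0.02978794]), np.float64(0.4268490022590586))
corner (array([0.56714856, 0.25838549, 0.02343837]), np.float64(0.7542536180986573))
stop (array([ 0.65198203, -0.09193277,  0.04347831]), np.float64(0.15764280934345762))
stop (array([ 0.56810425, -0.08789618,  0.0562073 ]), np.float64(0.3966851044169664))
ring (array([ 0.61850229, -0.1741037 ,  0.04839227]), np.float64(0.16335774187431873))
fence face top corners (array([0.64892223, 0.08571695, 0.05857867]), np.float64(1.5163500610627636)) (array([0.58834595, 0.08361762, 0.05468384]), np.float64(0.0404240192443663))
```

Run:
```python
from h import *
im=cv2.cvtColor(cv2.imread('pics/top0.png'),cv2.COLOR_BGR2GRAY).astype(float)
for u in range(176,290,14):
    col=im[128:182,u-1:u+2].mean(1); g=np.diff(cv2.GaussianBlur(col[:,None],(1,3),0)[:,0]); 
    i=np.argsort(-abs(g))[:7]; print(u,sorted((128.5+k,int(g[k])) for k in i))
r=np.array([.6135,.0476,-.015])
def go(img,n,r):
    for z,ps in ((.028,[(.048,.21),(-.048,.21),(-.048,-.14),(.048,-.14)]),(.0,[(.048,.21),(-.048,.21),(-.048,-.245),(.048,-.245)]),(.008,[(.038,.20),(-.038,.20),(-.038,-.14),(.038,-.14)])):
        q=proj(n,[rackpt(r,(*p,z)) for p in ps]); print(n,z,q.round(1).tolist())
go(0,'top',r); go(0,'side',r)
```

```text
176 [(np.float64(137.5), 45), (np.float64(138.5), 50), (np.float64(139.5), 31), (np.float64(142.5), -31), (np.float64(171.5), -37), (np.float64(172.5), -59), (np.float64(173.5), -52)]
190 [(np.float64(137.5), 33), (np.float64(138.5), 42), (np.float64(139.5), 29), (np.float64(144.5), 29), (np.float64(171.5), -42), (np.float64(172.5), -55), (np.float64(173.5), -43)]
204 [(np.float64(134.5), 39), (np.float64(135.5), 39), (np.float64(143.5), 27), (np.float64(144.5), 28), (np.float64(170.5), -37), (np.float64(171.5), -54), (np.float64(172.5), -49)]
218 [(np.float64(133.5), 37), (np.float64(134.5), 44), (np.float64(141.5), -39), (np.float64(166.5), 36), (np.float64(167.5), 36), (np.float64(171.5), -57), (np.float64(172.5), -51)]
232 [(np.float64(136.5), 36), (np.float64(137.5), 39), (np.float64(138.5), 23), (np.float64(169.5), -23), (np.float64(170.5), -45), (np.float64(171.5), -55), (np.float64(172.5), -41)]
246 [(np.float64(132.5), 28), (np.float64(133.5), 42), (np.float64(134.5), 38), (np.float64(142.5), 32), (np.float64(169.5), -39), (np.float64(170.5), -57), (np.float64(171.5), -50)]

[... 297 characters left out ...]
64(169.5), -51), (np.float64(170.5), -55), (np.float64(171.5), -36)]
288 [(np.float64(131.5), 36), (np.float64(132.5), 45), (np.float64(133.5), 32), (np.float64(165.5), 33), (np.float64(168.5), -36), (np.float64(169.5), -61), (np.float64(170.5), -54)]
top 0.028 [[170.0, 139.5], [169.8, 172.7], [292.5, 171.3], [292.0, 137.8]]
top 0.0 [[172.3, 141.4], [172.1, 173.8], [328.0, 172.0], [327.3, 139.3]]
top 0.008 [[175.0, 144.2], [174.9, 170.0], [291.9, 168.7], [291.5, 142.7]]
side 0.028 [[156.5, 233.7], [181.6, 252.2], [265.7, 177.7], [241.4, 163.7]]
side 0.0 [[158.1, 240.0], [182.9, 258.4], [286.4, 165.5], [262.7, 152.5]]
side 0.008 [[162.9, 237.8], [182.6, 252.3], [263.1, 180.8], [244.0, 169.7]]
```

Run:
```python
from h import *
low=[(176,172.6),(190,172.4),(204,171.7),(218,171.8),(232,171.2),(246,170.6),(260,170.6),(274,170.2),(288,169.6)]
up=[(176,138.5),(190,138.4)]
def res(r):
    e=[]
    def line(obs,x,z):
        a,b=proj('top',[rackpt(r,(x,.2,z)),rackpt(r,(x,-.13,z))])
        for u,v in obs: e.append((v-(a[1]+(b[1]-a[1])*(u-a[0])/(b[0]-a[0]))))
    line(low,-.048,.014); line(up,.048,.028)
    for X,t,s in [((.048,.21,.028),(30,57),(25,398)),((-.048,.21,.028),(30,159),(118,466))]:
        P=rackpt(r,X); e.append(proj('top',P)[0][0]-uvt(t)[0]); e+=list(proj('side',P)[0]-uvs(s))
    # stop inner top edge
    e.append(proj('top',rackpt(r,(0,-.14,.048)))[0][0]-uvt((398,0))[0])
    P=tri(uvt((488,92)),uvs((414,108)))[0]; e.append((P[0]-rackpt(r,(0,-.222,0))[0])*350)
    return np.array(e)
o=least_squares(res,[.6135,.0476,0]); print(o.x,o.fun.round(2))
r=o.x
for p in ((.048,-.14,.028),(-.048,-.14,.028),(0,-.14,.048),(0,-.222,.05),(0,-.222,.09),(0.025,-.222,.09),(-0.025,-.222,.09)):print(p,((proj('top',rackpt(r,p))[0]-[159.5,119.5])*3).round(),((proj('side',rackpt(r,p))[0]-[149.5,119.5])*3.5).round())
```

```text
[0.61783656 0.04752967 0.00338472] [-0.34 -0.13 -0.41  0.11 -0.07 -0.25  0.17  0.18  0.   -0.65 -0.3   0.24
 -0.53  0.58  0.63 -1.47 -0.72  0.56 -0.03]
(0.048, -0.14, 0.028) [396.  48.] [315. 152.]
(-0.048, -0.14, 0.028) [400. 148.] [401. 199.]
(0, -0.14, 0.048) [400.  94.] [357. 159.]
(0, -0.222, 0.05) [488.  91.] [415. 106.]
(0, -0.222, 0.09) [495.  83.] [416.  72.]
(0.025, -0.222, 0.09) [494.  56.] [393.  61.]
(-0.025, -0.222, 0.09) [496. 111.] [439.  84.]
```

The rack fits at (0.6178, 0.0475), yaw 0.003. The knob axis is at (0.6185, -0.1745). The fence face is at y≈0.085, so its travel is about 0.10 and its tab is at y≈0.119. Measured heights match the text within a few mm, and three jars are present. I'll start towards the knob with yaw -π, so the jaws close along y.

Call:
{"name": "arm_command", "arguments": {"series": [0,0,0.277,-0.92,0.56,0,1,0,0,0.277,-0.92,0.56,0,1,0,0,0.277,-0.92,0.56,0,1,0,0,0.277,-0.92,0.56,0,1], "force": 20}}

```text
t: 0.6
eef_pos: [0.345, -0.5218, 0.2484]
ee_rot: [3.141, -0.0, -3.139]
force: [0.3, 0.4, -0.4]
width: 0.088
gripper_force: 0.0
```

Call:
{"name": "arm_command", "arguments": {"series": [0,0,0,-0.68,0.87,0,1,0,0,0,-0.68,0.87,0,1,0,0,0,-0.68,0.87,0,1]}}

```text
t: 0.98
eef_pos: [0.4139, -0.4337, 0.2484]
ee_rot: [3.141, 0.0, -3.137]
force: [-0.3, -0.2, 0.8]
width: 0.0876
gripper_force: 0.0
```

Call:
{"name": "arm_command", "arguments": {"series": [0,0,0,-0.68,0.87,0,1,0,0,0,-0.68,0.87,0,1,0,0,0,-0.68,0.87,0,1]}}

```text
t: 1.35
eef_pos: [0.4817, -0.3471, 0.2483]
ee_rot: [3.141, -0.0, -3.137]
force: [-0.8, 0.0, -0.5]
width: 0.0874
gripper_force: 0.0
```

Call:
{"name": "arm_command", "arguments": {"series": [0,0,0,-0.68,0.87,0.5,1,0,0,0,-0.68,0.87,0.5,1,0,0,0,-0.68,0.87,0.5,1]}}

```text
t: 1.72
eef_pos: [0.5486, -0.26, 0.1959]
ee_rot: [3.141, -0.004, -3.138]
force: [-0.2, -0.0, 0.2]
width: 0.0877
gripper_force: 0.0
```

Call:
{"name": "arm_command", "arguments": {"series": [0,0,0,-0.68,0.87,0.5,1,0,0,0,-0.68,0.87,0.5,1,0,0,0,-0.68,0.87,0.5,1,0,0,0,-0.68,0.87,0.5,1]}}

```text
t: 2.22
eef_pos: [0.616, -0.1756, 0.1486]
ee_rot: [-3.141, -0.001, -3.141]
force: [0.5, -0.4, 0.4]
width: 0.0875
gripper_force: 0.0
```

Run:
```python
from h import *
s=arm.get_state(); print(s['t'],s['q'].round(3),s['eef_pos'].round(4),s['ee_rot'].round(3), rel([.6185,-.1745,.079]).round(3))
t,d=arm.grab_frame('top'),arm.grab_frame('side')
cv2.imwrite('pics/t1.png',t);cv2.imwrite('pics/s1.png',d)
crop('side',d,150,60,365,230,3.5,'pics/sc1.png')
```

```text
2.225 [ 0.027  0.38  -0.198  0.    -0.994 -1.597] [ 0.616  -0.1756  0.1486] [-3.141e+00 -1.000e-03 -3.141e+00] [-0.025  0.011  0.696]
```

View pics/sc1.png

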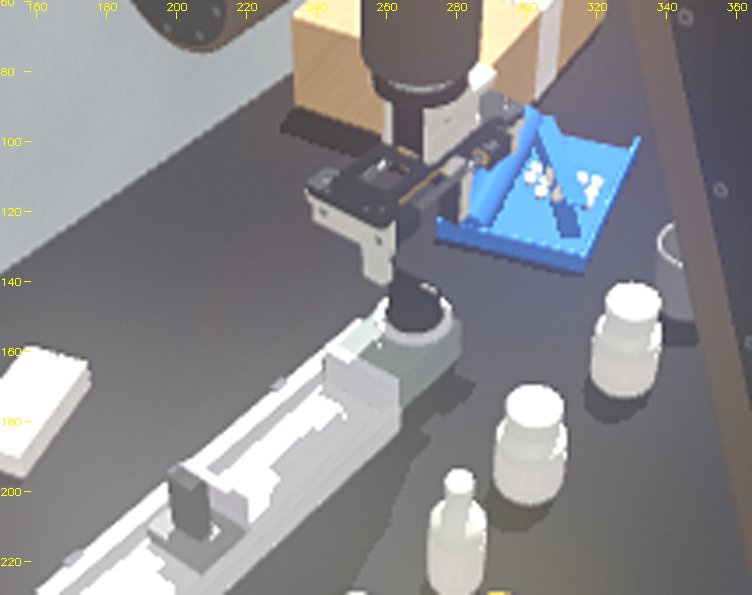

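The side view shows the open gripper centred above the knob at about (268,140), and the rest of the scene unchanged. Now I'll descend, grip and turn.

Call:
{"name": "arm_command", "arguments": {"series": [0,0,0,-0.025,0.011,0.3,1,0,0,0,-0.025,0.011,0.69,1,0,0,0,-0.025,0.011,0.69,1,0,0,0,-0.025,0.011,0.69,0.6,0,0,0,-0.025,0.011,0.69,0,0,0,0,-0.025,0.011,0.69,0,0,0,0,-0.025,0.011,0.69,0], "force": 35}}

```text
t: 3.2
eef_pos: [0.6192, -0.173, 0.0803]
ee_rot: [-3.142, 0.001, -3.141]
force: [0.5, -3.9, 1.0]
width: 0.0532
gripper_force: 2.0
```

Call:
{"name": "arm_command", "arguments": {"series": [0,0,0,0,0,0,0,0,0,0,0,0,0,0,0,0,0,0,0,0,0,0,0,0,0,0,0,0]}}

```text
t: 3.7
eef_pos: [0.62, -0.174, 0.0809]
ee_rot: [-3.14, 0.002, -3.14]
force: [1.3, -12.8, -0.5]
width: 0.0137
gripper_force: 35.8
```

Call:
{"name": "arm_command", "arguments": {"series": [0,0,0,0,-0.01,0,0,0,0,-0.12,0,-0.01,0,0,0,0,-0.24,0,-0.01,0,0,0,0,-0.36,0,-0.01,0,0]}}

```text
t: 4.2
eef_pos: [0.6195, -0.1726, 0.0809]
ee_rot: [3.141, 0.002, -2.572]
force: [-3.8, 11.3, 11.4]
width: 0.0137
gripper_force: 36.1
```

Call:
{"name": "arm_command", "arguments": {"series": [0,0,-0.1,0,0,0,0,0,0,-0.2,0,0,0,0,0,0,-0.3,0,0,0,0,0,0,-0.4,0,0,0,0,0,0,-0.5,0,0,0,0,0,0,-0.55,0,0,0,0,0,0,-0.55,0,0,0,0,0,0,-0.55,0,0,0,0]}}

```text
t: 5.2
eef_pos: [0.6173, -0.1713, 0.0808]
ee_rot: [3.139, 0.003, -1.715]
force: [-11.3, 16.6, 18.4]
width: 0.0138
gripper_force: 36.9
```

Run:
```python
from h import *
s=arm.get_state(); print({k:np.round(s[k],3) for k in ('t','q','eef_pos','ee_rot','force','moment','width','gripper_force')})
```

```text
{'t': np.float64(5.2), 'q': array([ 0.032,  0.45 , -0.262, -0.004, -0.861, -0.173]), 'eef_pos': array([ 0.617, -0.171,  0.081]), 'ee_rot': array([ 3.139e+00,  3.000e-03, -1.715e+00]), 'force': array([-11.343,  16.551,  18.42 ]), 'moment': array([ 6.189,  4.043, -0.619]), 'width': np.float64(0.014), 'gripper_force': np.float64(36.888)}
```

Call:
{"name": "arm_command", "arguments": {"series": [0,0,0,0,0,0,0.4,0,0,0,0,0,0,0.5,0,0,0,0,0,0,0.5,0,0,0,0,0,0,0.5,0,0,0,0,0,-0.4,0.8,0,0,0,0,0,-0.8,1,0,0,-0.094,0,0,-0.8,1,0,0,-0.094,0,0,-0.8,1]}}

```text
t: 6.2
eef_pos: [0.6183, -0.1741, 0.1592]
ee_rot: [3.141, 0.0, -1.568]
force: [-0.3, -0.1, -0.9]
width: 0.0782
gripper_force: 0.0
```

Call:
{"name": "arm_command", "arguments": {"series": [0,0,0,-0.98,0,0,1,0,0,0,-0.98,0,0,1,0,0,0,-0.98,0,0,1]}}

```text
t: 6.58
eef_pos: [0.6178, -0.074, 0.1584]
ee_rot: [3.139, -0.0, -1.568]
force: [0.2, 0.1, -0.3]
width: 0.0878
gripper_force: 0.0
```

Call:
{"name": "arm_command", "arguments": {"series": [0,0,0,-0.98,0,0,1,0,0,0,-0.98,0,0,1,0,0,0,-0.98,0,0,1]}}

```text
t: 6.95
eef_pos: [0.6177, 0.0234, 0.1586]
ee_rot: [3.14, -0.0, -1.567]
force: [0.2, -0.9, -0.3]
width: 0.0875
gripper_force: 0.0
```

Call:
{"name": "arm_command", "arguments": {"series": [0,0,0,-0.94,0,0,1,0,0,0,-0.94,0,0,1,0,0,0,-0.94,0,0,1,0,0,0,-0.94,0,0,1]}}

```text
t: 7.45
eef_pos: [0.6175, 0.1147, 0.1589]
ee_rot: [3.14, -0.001, -1.569]
force: [0.2, 0.4, -0.1]
width: 0.0876
gripper_force: 0.0
```

Run:
```python
from h import *
s=arm.get_state(); print(s['t'],s['q'].round(3),s['eef_pos'].round(4),s['ee_rot'].round(3), rel([.6178,.119,.077]).round(3))
t,d=arm.grab_frame('top'),arm.grab_frame('side')
cv2.imwrite('pics/t2.png',t);cv2.imwrite('pics/s2.png',d)
crop('side',d,150,100,365,260,3.5,'pics/sc2.png')
```

```text
7.45 [ 0.494  0.352 -0.214 -0.    -1.006 -0.492] [0.6175 0.1147 0.1589] [ 3.140e+00 -1.000e-03 -1.569e+00] [-0.044 -0.004  0.819]
```

View pics/sc2.png

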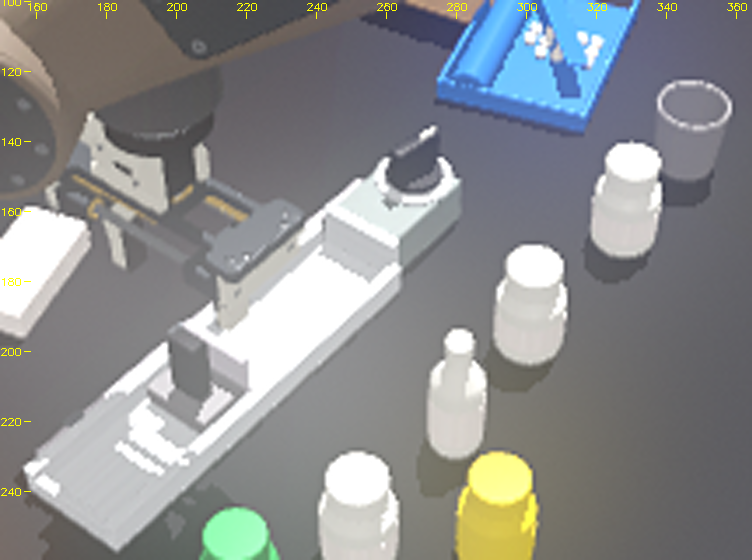

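The knob's bar now lies along the lane at about (269,144), so it is unlocked. The gripper hovers above the tab at (203,195). I'll check the predicted tab against the image before descending.

Run:
```python
from h import *
for y in (.110,.119,.128):
  for x in (.603,.633): print(y,x,((proj('side',[x,y,.087])[0]-[149.5,99.5])*3.5).round(), ((proj('top',[x,y,.087])[0]-[159.5,119.5])*3).round())
```

```text
0.11 0.603 [207. 344.] [179. 110.]
0.11 0.633 [179. 326.] [178.  77.]
0.119 0.603 [199. 350.] [169. 110.]
0.119 0.633 [171. 333.] [168.  77.]
0.128 0.603 [191. 357.] [159. 110.]
0.128 0.633 [163. 339.] [158.  77.]
```

Call:
{"name": "arm_command", "arguments": {"series": [0,0,0,-0.02,0,0.4,1,0,0,0,-0.02,0,0.82,1,0,0,0,-0.02,0,0.82,1,0,0,0,-0.02,0,0.82,0.5,0,0,0,-0.02,0,0.82,0,0,0,0,-0.02,0,0.82,0,0,0,0,-0.02,0,0.82,0,0,0,0,-0.02,0,0.82,0], "force": 25}}

```text
t: 8.55
eef_pos: [0.6179, 0.1181, 0.0779]
ee_rot: [-3.141, 0.0, -1.567]
force: [0.5, -0.3, -0.0]
width: 0.0431
gripper_force: 0.0
```

Call:
{"name": "arm_command", "arguments": {"series": [0,0,0,0,0,0,0,0,0,0,0,0,0,0]}}

```text
t: 8.8
eef_pos: [0.6167, 0.1179, 0.0775]
ee_rot: [3.14, -0.0, -1.567]
force: [-5.1, 0.8, 4.8]
width: 0.0296
gripper_force: 25.0
```

Call:
{"name": "arm_command", "arguments": {"series": [0,0,0,-0.2,0,0,0,0,0,0,-0.4,0,0,0,0,0,0,-0.6,0,0,0,0,0,0,-0.8,0,0,0,0,0,0,-0.98,0,0,0,0,0,0,-0.98,0,0,0]}}

```text
t: 9.55
eef_pos: [0.6167, 0.2174, 0.0775]
ee_rot: [3.141, 0.0, -1.566]
force: [-5.3, 4.8, 3.5]
width: 0.0299
gripper_force: 25.0
```

Call:
{"name": "arm_command", "arguments": {"series": [0,0,0,-0.03,0,0,0,0,0,0,-0.06,0,0,0,0,0,0,-0.08,0,0,0,0,0,0,-0.08,0,0,0]}}

```text
t: 10.05
eef_pos: [0.6166, 0.2212, 0.0774]
ee_rot: [3.139, -0.004, -1.568]
force: [-2.4, -10.6, 4.2]
width: 0.0297
gripper_force: 25.0
```

Call:
{"name": "arm_command", "arguments": {"series": [0,0,0,-0.03,0,0,0,0,0,0,-0.03,0,0,0,0,0,0,-0.03,0,0,0]}}

```text
t: 10.42
eef_pos: [0.6166, 0.2216, 0.0773]
ee_rot: [3.138, -0.007, -1.568]
force: [0.5, -19.9, 5.7]
width: 0.0298
gripper_force: 25.0
```

The fence is against its back stop: the grip is at y=0.2216 (0.2215 expected) and the force rises. I'll release, lift and move towards the jar at (0.429, 0.14).

Call:
{"name": "arm_command", "arguments": {"series": [0,0,0,0.03,0,0,0.3,0,0,0,0.05,0,0,0.7,0,0,0,0.05,0,0,0.7,0,0,0,0.05,0,0,0.7,0,0,0,0.05,0,-0.5,0.8,0,0,0,0.05,0,-0.85,0.8,0,0,0,0.05,0,-0.85,0.8]}}

```text
t: 11.3
eef_pos: [0.6191, 0.2234, 0.1662]
ee_rot: [-3.136, 0.003, -1.566]
force: [0.4, -1.0, -0.6]
width: 0.0701
gripper_force: 0.0
```

Call:
{"name": "arm_command", "arguments": {"series": [0,0,0,0.4,0.95,0,0.8,0,0,0,0.4,0.95,0,0.8,0,0,0,0.4,0.95,0,0.8,0,0,0,0.4,0.95,0,0.8]}}

```text
t: 11.8
eef_pos: [0.5229, 0.1821, 0.1626]
ee_rot: [-3.141, 0.0, -1.566]
force: [0.2, 0.3, -0.5]
width: 0.07
gripper_force: 0.0
```

Run:
```python
from h import *
s=arm.get_state(); print(s['t'],s['q'].round(3),s['eef_pos'].round(4),s['ee_rot'].round(3))
t,d=arm.grab_frame('top'),arm.grab_frame('side')
a=cv2.resize(t[110:290,100:430],None,fx=2.4,fy=2.4,interpolation=2)[:, :790]
cv2.imwrite('pics/t3.png',t);cv2.imwrite('pics/s3.png',d)
b=cv2.resize(d[100:300,130:380],None,fx=1.7,fy=1.7)
c=cv2.resize(t[120:280,150:430],(400,229)); 
o=np.zeros((580,430,3),np.uint8); o[:340,:425]=b; o[345:574,:400]=c
cv2.imwrite('pics/o3.png',o)
```

```text
11.8 [ 0.689  0.233 -0.376  0.    -0.96  -0.684] [0.5229 0.1821 0.1626] [-3.141  0.    -1.566]
```

View pics/o3.png

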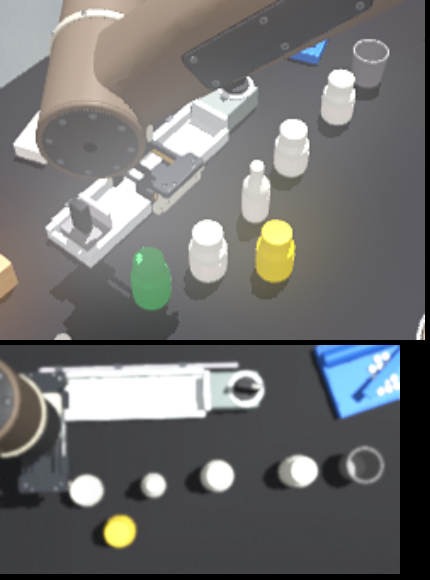

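Fence is fully back (tab at the lane's far end), and the three white jars stand where they were. Next I'll refine their positions and check with templates for any that were knocked.

```bash
cat >> h.py <<'E'
J={'A':((148,304),(357,410)),'B':((432,274),(534,196)),'C':((608,266),(633,91))}
def track(names='ABC',save=None):
    ims={n:arm.grab_frame(n) for n in('top','side')}
    for k in names:
        out=[]
        for n,fn,p in(('top',uvt,J[k][0]),('side',uvs,J[k][1])):
            c=fn(p).round().astype(int); ref=cv2.imread(f'pics/{n}0.png'); h=11
            tp=ref[c[1]-h:c[1]+h+1,c[0]-h:c[0]+h+1]; w=22; im=ims[n][max(c[1]-h-w,0):c[1]+h+w+1,c[0]-h-w:c[0]+h+w+1]
            m=cv2.matchTemplate(im,tp,cv2.TM_CCOEFF_NORMED); _,v,_,l=cv2.minMaxLoc(m); out.append((l[0]-w,l[1]-min(w,c[1]-h),round(v,2)))
        ut=uvt(J[k][0])+out[0][:2]; us=uvs(J[k][1])+out[1][:2]
        print(k,out,'tri',tri(ut,us)[0].round(4),'top@.09',atz('top',ut,.09).round(4),'side@.09',atz('side',us,.09).round(4))
    if save: [cv2.imwrite(f'pics/{n}{save}.png',ims[n]) for n in ims]
E
python3 - <<'E'
from h import *
track()
print(rel([.4295,.140,.130]).round(3))
E
```

```text
A [(0, 0, 0.96), (0, 0, 0.98)] tri [0.4293 0.1405 0.0865] top@.09 [0.429  0.1399 0.09  ] side@.09 [0.4278 0.1427 0.09  ]
B [(0, 0, 0.97), (0, 0, 0.98)] tri [ 0.45   -0.1122  0.0917] top@.09 [ 0.4496 -0.1127  0.09  ] side@.09 [ 0.4514 -0.1133  0.09  ]
C [(0, 0, 0.94), (0, 0, 0.98)] tri [ 0.4536 -0.2659  0.0952] top@.09 [ 0.4529 -0.2677  0.09  ] side@.09 [ 0.4572 -0.2705  0.09  ]
[0.416 0.937 0.321]
```

Call:
{"name": "arm_command", "arguments": {"series": [0,0,0,0.41,0.94,0,0.8,0,0,0,0.41,0.94,0,0.8,0,0,0,0.41,0.94,0.3,0.8,0,0,0,0.41,0.94,0.5,0.8,0,0,0,0.41,0.94,0.72,0.8,0,0,0,0.41,0.94,0.72,0.8], "force": 15}}

```text
t: 12.75
eef_pos: [0.4281, 0.1397, 0.0892]
ee_rot: [3.139, -0.002, -1.567]
force: [0.2, 0.8, 0.4]
width: 0.0702
gripper_force: 0.0
```

Call:
{"name": "arm_command", "arguments": {"series": [0,0,0,0,0,0,0.4,0,0,0,0,0,0,0.3,0,0,0,0,0,0,0.3,0,0,0,0,0,0,0.3,0,0,0,0,0,0,0.3]}}

```text
t: 13.38
eef_pos: [0.4289, 0.1404, 0.091]
ee_rot: [-3.141, 0.0, -1.567]
force: [-1.7, -0.4, 4.9]
width: 0.0459
gripper_force: 15.0
```

Call:
{"name": "arm_command", "arguments": {"series": [0,0,0,0,0,-0.3,0.3,0,0,0,0,0,-0.7,0.3,0,0,0,0.2,-0.4,-0.7,0.3,0,0,0,0.4,-0.8,-0.7,0.3,0,0,0,0.4,-0.95,-0.7,0.3]}}

```text
t: 14.0
eef_pos: [0.5252, 0.0995, 0.1601]
ee_rot: [3.141, -0.0, -1.569]
force: [-0.7, -0.7, -1.2]
width: 0.0456
gripper_force: 14.9
```

Call:
{"name": "arm_command", "arguments": {"series": [0,0,0,0.2,-0.4,0,0.3,0,0,0,0.39,-0.7,0,0.3,0,0,0,0.39,-0.94,0,0.3,0,0,0,0.39,-0.94,0,0.3,0,0,0,0.39,-0.94,0,0.3]}}

```text
t: 14.62
eef_pos: [0.6171, 0.0621, 0.16]
ee_rot: [3.14, -0.0, -1.567]
force: [0.4, 0.0, -0.7]
width: 0.046
gripper_force: 14.9
```

Run:
```python
from h import *
s=arm.get_state(); print(s['eef_pos'],s['width'],rel([.618,.0615,.0995]).round(3)); track('BC')
```

```text
[0.61708289 0.06214152 0.15997507] 0.04604159020833046 [ 0.006 -0.01   0.605]
B [(0, 0, 0.97), (0, 0, 0.98)] tri [ 0.45   -0.1122  0.0917] top@.09 [ 0.4496 -0.1127  0.09  ] side@.09 [ 0.4514 -0.1133  0.09  ]
C [(0, 0, 0.94), (0, 0, 0.98)] tri [ 0.4536 -0.2659  0.0952] top@.09 [ 0.4529 -0.2677  0.09  ] side@.09 [ 0.4572 -0.2705  0.09  ]
```

Call:
{"name": "arm_command", "arguments": {"series": [0,0,0,0,-0.01,0.3,0.3,0,0,0,0,-0.01,0.45,0.3,0,0,0,0,-0.01,0.55,0.3,0,0,0,0,-0.01,0.6,0.3,0,0,0,0,-0.01,0.61,0.3,0,0,0,0,-0.01,0.61,0.3]}}

```text
t: 15.48
eef_pos: [0.6193, 0.0621, 0.1]
ee_rot: [-3.141, 0.0, -1.567]
force: [-0.2, 0.8, -0.8]
width: 0.0457
gripper_force: 14.9
```

Call:
{"name": "arm_command", "arguments": {"series": [0,0,0,0,0,0.01,0.3,0,0,0,0,0,0.015,0.3,0,0,0,0,0,0.015,0.3]}}

```text
t: 15.85
eef_pos: [0.6194, 0.062, 0.0991]
ee_rot: [-3.14, 0.0, -1.567]
force: [-0.8, 0.0, 5.6]
width: 0.0458
gripper_force: 15.0
```

Call:
{"name": "arm_command", "arguments": {"series": [0,0,0,0,0,0,0.6,0,0,0,0,0,0,0.8,0,0,0,0,0,0,0.8,0,0,0,0,0,0,0.8,0,0,0,0,0,-0.4,0.8,0,0,0,0,0,-0.7,0.8,0,0,0,0,0,-0.7,0.8]}}

```text
t: 16.73
eef_pos: [0.6205, 0.0625, 0.1709]
ee_rot: [-3.137, 0.001, -1.566]
force: [-0.1, 0.5, 0.2]
width: 0.0701
gripper_force: 0.0
```

Call:
{"name": "arm_command", "arguments": {"series": [0,0,0,0.87,0.84,0,0.8,0,0,0,0.87,0.84,0,0.8,0,0,0,0.87,0.84,0,0.8]}}

```text
t: 17.1
eef_pos: [0.5321, -0.0276, 0.1675]
ee_rot: [3.14, 0.0, -1.569]
force: [0.7, -0.9, 0.2]
width: 0.0698
gripper_force: 0.0
```

Call:
{"name": "arm_command", "arguments": {"series": [0,0,0,0.87,0.84,0,0.8,0,0,0,0.87,0.84,0,0.8,0,0,0,0.87,0.84,0,0.8,0,0,0,0.87,0.84,0,0.8]}}

```text
t: 17.6
eef_pos: [0.4522, -0.1126, 0.1681]
ee_rot: [-3.141, -0.0, -1.567]
force: [0.9, 0.4, -0.2]
width: 0.0705
gripper_force: 0.0
```

Run:
```python
from h import *
s=arm.get_state(); print(s['eef_pos'],s['width'],rel([.450,-.113,.0905]).round(3)); track('C',save='4')
```

```text
[ 0.45222742 -0.11264773  0.16808585] 0.07048991213826361 [0.003 0.023 0.776]
C [(5, -7, 0.49), (0, 14, 0.5)] tri [ 0.4725 -0.3083 -0.0045] top@.09 [ 0.4711 -0.2817  0.09  ] side@.09 [ 0.4242 -0.2184  0.09  ]
```

View pics/side4.png

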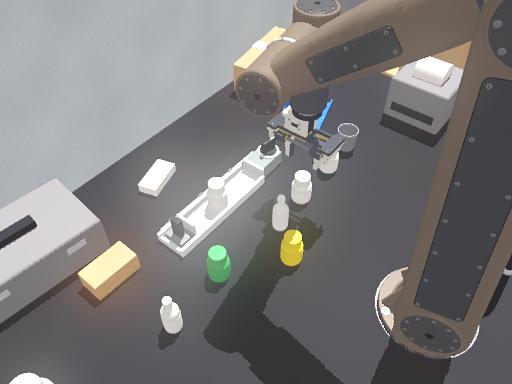

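The first jar stands upright in the lane at (217,195). Jar B is at (302,187) under the gripper, and jar C at (328,158) is partly hidden by it. Grasping B.

Call:
{"name": "arm_command", "arguments": {"series": [0,0,0,0,0.02,0.4,0.8,0,0,0,0,0.02,0.6,0.8,0,0,0,0,0.02,0.77,0.8,0,0,0,0,0.02,0.77,0.8,0,0,0,0,0.02,0.77,0.8]}}

```text
t: 18.32
eef_pos: [0.4505, -0.1123, 0.0914]
ee_rot: [-3.141, -0.0, -1.566]
force: [-0.3, -0.6, -0.1]
width: 0.0703
gripper_force: 0.0
```

Call:
{"name": "arm_command", "arguments": {"series": [0,0,0,0,0,0,0.4,0,0,0,0,0,0,0.3,0,0,0,0,0,0,0.3,0,0,0,0,0,0,0.3,0,0,0,0,0,0,0.3]}}

```text
t: 18.95
eef_pos: [0.4498, -0.1127, 0.0913]
ee_rot: [-3.141, -0.0, -1.567]
force: [-0.3, 0.3, 4.3]
width: 0.0455
gripper_force: 15.0
```

Call:
{"name": "arm_command", "arguments": {"series": [0,0,0,0,0,-0.3,0.3,0,0,0,0,0,-0.7,0.3,0,0,0,-0.2,-0.4,-0.7,0.3,0,0,0,-0.4,-0.7,-0.7,0.3,0,0,0,-0.55,-0.9,-0.7,0.3,0,0,0,-0.55,-0.9,-0.7,0.3]}}

```text
t: 19.7
eef_pos: [0.5404, -0.0564, 0.1603]
ee_rot: [3.141, -0.0, -1.566]
force: [-0.8, -0.4, -1.0]
width: 0.0456
gripper_force: 15.0
```

Call:
{"name": "arm_command", "arguments": {"series": [0,0,0,-0.2,-0.4,0,0.3,0,0,0,-0.5,-0.6,0,0.3,0,0,0,-0.57,-0.78,0,0.3,0,0,0,-0.57,-0.78,0,0.3,0,0,0,-0.57,-0.78,0,0.3]}}

```text
t: 20.32
eef_pos: [0.6162, -0.0006, 0.1606]
ee_rot: [3.14, -0.0, -1.567]
force: [-0.2, -0.3, -1.8]
width: 0.0456
gripper_force: 15.0
```

Run:
```python
from h import *
s=arm.get_state(); print(s['eef_pos'],s['width'],rel([.618,-.0005,.0995]).round(3)); track('C')
```

```text
[ 6.16156914e-01 -5.59882458e-04  1.60587523e-01] 0.04562925666014558 [-0.001 -0.019  0.611]
C [(0, 0, 0.94), (0, 0, 0.98)] tri [ 0.4536 -0.2659  0.0952] top@.09 [ 0.4529 -0.2677  0.09  ] side@.09 [ 0.4572 -0.2705  0.09  ]
```

Call:
{"name": "arm_command", "arguments": {"series": [0,0,0,0,-0.02,0.3,0.3,0,0,0,0,-0.02,0.45,0.3,0,0,0,0,-0.02,0.55,0.3,0,0,0,0,-0.02,0.6,0.3,0,0,0,0,-0.02,0.62,0.3,0,0,0,0,-0.02,0.625,0.3,0,0,0,0,-0.02,0.625,0.3]}}

```text
t: 21.3
eef_pos: [0.6195, -0.0, 0.0994]
ee_rot: [-3.141, 0.0, -1.567]
force: [-2.2, 0.5, 4.0]
width: 0.0456
gripper_force: 15.0
```

Call:
{"name": "arm_command", "arguments": {"series": [0,0,0,0,0,0,0.6,0,0,0,0,0,0,0.8,0,0,0,0,0,0,0.8,0,0,0,0,0,0,0.8,0,0,0,0,0,-0.4,0.8,0,0,0,0,0,-0.7,0.8,0,0,0,0,0,-0.7,0.8]}}

```text
t: 22.18
eef_pos: [0.6209, 0.0003, 0.1714]
ee_rot: [-3.137, 0.001, -1.566]
force: [1.3, 0.7, -0.7]
width: 0.0703
gripper_force: 0.0
```

Call:
{"name": "arm_command", "arguments": {"series": [0,0,0,0.89,0.545,0,0.8,0,0,0,0.89,0.545,0,0.8,0,0,0,0.89,0.545,0,0.8]}}

```text
t: 22.55
eef_pos: [0.5631, -0.0912, 0.168]
ee_rot: [3.14, 0.0, -1.57]
force: [-0.2, 0.0, 0.3]
width: 0.0695
gripper_force: 0.0
```

Call:
{"name": "arm_command", "arguments": {"series": [0,0,0,0.89,0.545,0,0.8,0,0,0,0.89,0.545,0,0.8,0,0,0,0.89,0.545,0,0.8,0,0,0,0.89,0.545,0,0.8]}}

```text
t: 23.05
eef_pos: [0.5114, -0.1782, 0.1683]
ee_rot: [3.142, 0.0, -1.567]
force: [-0.3, -1.2, -0.3]
width: 0.07
gripper_force: 0.0
```

Run:
```python
from h import *
s=arm.get_state(); print(s['eef_pos'],s['width'],rel([.4545,-.2675,.0905]).round(3)); track('C',save='5')
```

```text
[ 0.5113783  -0.17819038  0.16827435] 0.06995683828121124 [0.891 0.572 0.778]
C [(0, 0, 0.94), (0, 0, 0.95)] tri [ 0.4536 -0.2659  0.0952] top@.09 [ 0.4529 -0.2677  0.09  ] side@.09 [ 0.4572 -0.2705  0.09  ]
```

Call:
{"name": "arm_command", "arguments": {"series": [0,0,0,0.89,0.57,0,0.8,0,0,0,0.89,0.57,0,0.8,0,0,0,0.89,0.57,0.3,0.8,0,0,0,0.89,0.57,0.55,0.8,0,0,0,0.89,0.57,0.77,0.8,0,0,0,0.89,0.57,0.77,0.8]}}

```text
t: 23.9
eef_pos: [0.4538, -0.2668, 0.09]
ee_rot: [3.138, 0.001, -1.566]
force: [-0.0, -0.4, 0.1]
width: 0.0701
gripper_force: 0.0
```

Call:
{"name": "arm_command", "arguments": {"series": [0,0,0,0,0,0,0.4,0,0,0,0,0,0,0.3,0,0,0,0,0,0,0.3,0,0,0,0,0,0,0.3,0,0,0,0,0,0,0.3]}}

```text
t: 24.52
eef_pos: [0.4547, -0.2678, 0.0923]
ee_rot: [-3.14, -0.0, -1.567]
force: [-0.4, 1.4, 6.2]
width: 0.0458
gripper_force: 15.0
```

Call:
{"name": "arm_command", "arguments": {"series": [0,0,0,0,0,-0.3,0.3,0,0,0,0,0,-0.7,0.3,0,0,0,-0.4,-0.2,-0.7,0.3,0,0,0,-0.7,-0.35,-0.7,0.3,0,0,0,-1,-0.5,-0.7,0.3,0,0,0,-1,-0.5,-0.7,0.3]}}

```text
t: 25.28
eef_pos: [0.5045, -0.1659, 0.1613]
ee_rot: [3.141, 0.0, -1.565]
force: [-0.4, -0.5, -1.9]
width: 0.0454
gripper_force: 15.0
```

Call:
{"name": "arm_command", "arguments": {"series": [0,0,0,-0.4,-0.2,0,0.3,0,0,0,-0.8,-0.4,0,0.3,0,0,0,-1,-0.6,0,0.3,0,0,0,-1,-0.6,0,0.3]}}

```text
t: 25.78
eef_pos: [0.5647, -0.0664, 0.1611]
ee_rot: [3.141, -0.0, -1.565]
force: [-0.2, -0.3, -1.3]
width: 0.0456
gripper_force: 15.0
```

Call:
{"name": "arm_command", "arguments": {"series": [0,0,0,-0.07,-0.3,0,0.3,0,0,0,-0.07,-0.54,0,0.3,0,0,0,-0.07,-0.54,0,0.3,0,0,0,-0.07,-0.54,0,0.3]}}

```text
t: 26.28
eef_pos: [0.6165, -0.0609, 0.161]
ee_rot: [3.14, -0.0, -1.568]
force: [0.1, 1.3, -1.5]
width: 0.0456
gripper_force: 15.0
```

Run:
```python
from h import *
s=arm.get_state(); print(s['eef_pos'],s['width'],rel([.6185,-.061,.1005]).round(3))
t,d=arm.grab_frame('top'),arm.grab_frame('side'); crop('side',d,150,90,350,260,3.5,'pics/sc6.png')
```

```text
[ 0.61650348 -0.06091739  0.16099591] 0.045646846989162194 [ 0.001 -0.021  0.605]
```

View pics/sc6.png

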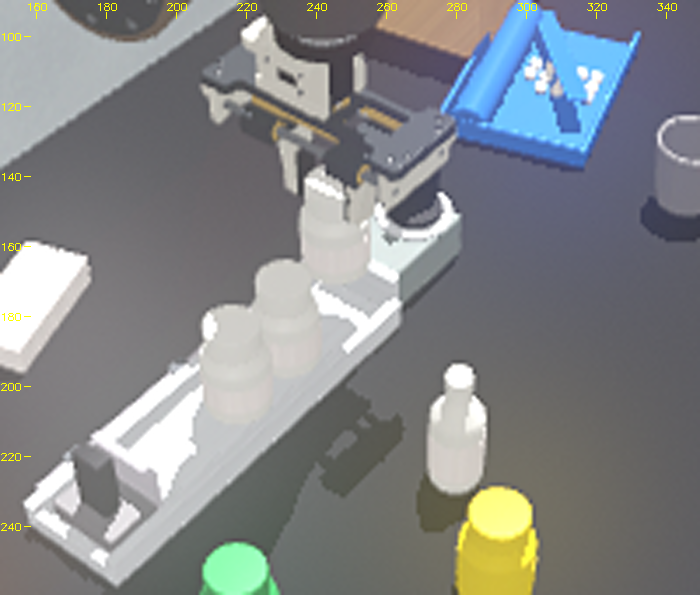

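Two jars stand in the lane at (232,185) and (216,200). The third hangs above its slot at (243,150), with room down to the end stop. Lowering it.

Call:
{"name": "arm_command", "arguments": {"series": [0,0,0,0,-0.02,0.3,0.3,0,0,0,0,-0.02,0.45,0.3,0,0,0,0,-0.02,0.55,0.3,0,0,0,0,-0.02,0.6,0.3,0,0,0,0,-0.02,0.61,0.3,0,0,0,0,-0.02,0.62,0.3,0,0,0,0,-0.02,0.62,0.3]}}

```text
t: 27.25
eef_pos: [0.6197, -0.0603, 0.1006]
ee_rot: [-3.141, -0.0, -1.567]
force: [-2.3, -1.5, 5.5]
width: 0.0456
gripper_force: 15.0
```

Call:
{"name": "arm_command", "arguments": {"series": [0,0,0,0,0,0,0.6,0,0,0,0,0,0,0.8,0,0,0,0,0,0,0.8,0,0,0,0,0,0,0.8,0,0,0,0,0,-0.4,0.8,0,0,0,0,0,-0.7,0.8,0,0,0,0,0,-0.7,0.8]}}

```text
t: 28.12
eef_pos: [0.6211, -0.0598, 0.1724]
ee_rot: [-3.136, 0.001, -1.566]
force: [0.1, -0.1, -0.7]
width: 0.0701
gripper_force: 0.0
```

Call:
{"name": "arm_command", "arguments": {"series": [0,0,0,-0.94,0.01,0,0.8,0,0,0,-0.94,0.01,0,0.8,0,0,0,-0.94,0.01,0,0.8]}}

```text
t: 28.5
eef_pos: [0.6178, 0.036, 0.1687]
ee_rot: [3.141, -0.0, -1.564]
force: [-0.4, -0.3, 0.0]
width: 0.0701
gripper_force: 0.0
```

Call:
{"name": "arm_command", "arguments": {"series": [0,0,0,-0.94,0.01,0,0.8,0,0,0,-0.94,0.01,0,0.8,0,0,0,-0.94,0.01,0,0.8]}}

```text
t: 28.88
eef_pos: [0.6165, 0.1293, 0.1687]
ee_rot: [3.141, -0.0, -1.565]
force: [0.6, -0.5, 0.2]
width: 0.0701
gripper_force: 0.0
```

Call:
{"name": "arm_command", "arguments": {"series": [0,0,0,-0.94,0.01,0,0.8,0,0,0,-0.94,0.01,0,0.8,0,0,0,-0.94,0.01,0,0.8,0,0,0,-0.94,0.01,0,0.8]}}

```text
t: 29.38
eef_pos: [0.6152, 0.2206, 0.169]
ee_rot: [3.141, -0.001, -1.568]
force: [0.2, -1.5, 0.2]
width: 0.0699
gripper_force: 0.0
```

Run:
```python
from h import *
s=arm.get_state(); print(s['eef_pos'],s['width'],rel([.617,.2216,.0775]).round(3))
d=arm.grab_frame('side'); crop('side',d,150,90,350,260,3.5,'pics/sc7.png'); cv2.imwrite('pics/top7.png',arm.grab_frame('top'))
```

```text
[0.61520176 0.22063549 0.16902376] 0.06986404513985861 [-0.01  -0.019  0.915]
```

View pics/sc7.png

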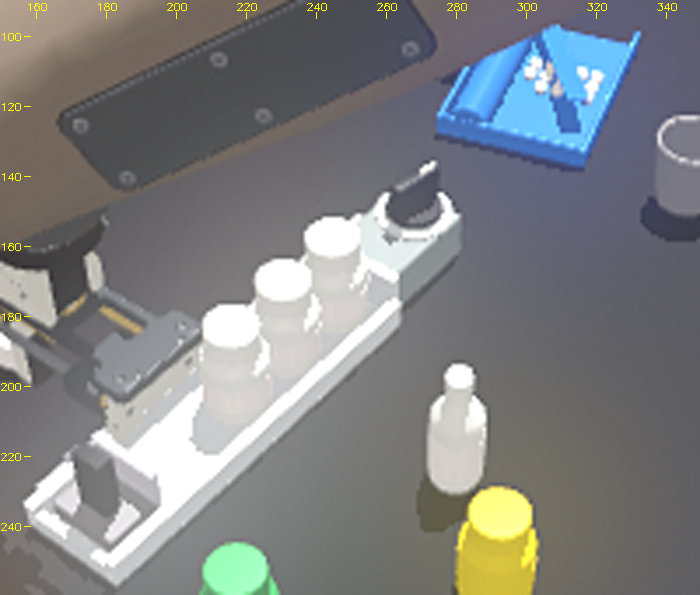

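All three jars stand upright in the lane at (245,160), (231,170) and (216,183). The knob is still unlocked and the fence is back. Gripping the tab.

Call:
{"name": "arm_command", "arguments": {"series": [0,0,0,-0.01,-0.02,0.4,0.8,0,0,0,-0.01,-0.02,0.8,0.8,0,0,0,-0.01,-0.02,0.91,0.8,0,0,0,-0.01,-0.02,0.91,0.8,0,0,0,-0.01,-0.02,0.91,0.4,0,0,0,-0.01,-0.02,0.91,0,0,0,0,-0.01,-0.02,0.91,0,0,0,0,-0.01,-0.02,0.91,0], "force": 25}}

```text
t: 30.48
eef_pos: [0.6174, 0.2231, 0.079]
ee_rot: [-3.141, 0.0, -1.567]
force: [0.1, 0.4, 0.4]
width: 0.0355
gripper_force: 0.0
```

Call:
{"name": "arm_command", "arguments": {"series": [0,0,0,0,0,0,0,0,0,0,0,0,0,0]}}

```text
t: 30.72
eef_pos: [0.6167, 0.223, 0.0788]
ee_rot: [3.141, -0.0, -1.567]
force: [-4.0, 1.3, 4.7]
width: 0.0298
gripper_force: 25.0
```

Call:
{"name": "arm_command", "arguments": {"series": [0,0,0,0.12,0,0,0,0,0,0,0.24,0,0,0,0,0,0,0.36,0,0,0,0,0,0,0.48,0,0,0,0,0,0,0.6,0,0,0,0,0,0,0.7,0,0,0,0,0,0,0.8,0,0,0,0,0,0,0.85,0,0,0]}}

```text
t: 31.72
eef_pos: [0.6167, 0.1381, 0.0788]
ee_rot: [3.14, 0.0, -1.567]
force: [-7.2, 3.7, 7.1]
width: 0.03
gripper_force: 25.0
```

Call:
{"name": "arm_command", "arguments": {"series": [0,0,0,0.04,0,0,0,0,0,0,0.08,0,0,0,0,0,0,0.12,0,0,0,0,0,0,0.15,0,0,0,0,0,0,0.18,0,0,0,0,0,0,0.2,0,0,0,0,0,0,0.2,0,0,0]}}

```text
t: 32.6
eef_pos: [0.6167, 0.1184, 0.0788]
ee_rot: [3.14, 0.0, -1.567]
force: [-6.2, 3.2, 6.3]
width: 0.0299
gripper_force: 25.0
```

Call:
{"name": "arm_command", "arguments": {"series": [0,0,0,0.01,0,0,0,0,0,0,0.02,0,0,0,0,0,0,0.02,0,0,0,0,0,0,0.02,0,0,0]}}

```text
t: 33.1
eef_pos: [0.6167, 0.1168, 0.0788]
ee_rot: [3.14, 0.001, -1.567]
force: [-8.4, 6.4, 6.3]
width: 0.0297
gripper_force: 25.0
```

Call:
{"name": "arm_command", "arguments": {"series": [0,0,0,0.01,0,0,0,0,0,0,0.02,0,0,0,0,0,0,0.02,0,0,0]}}

```text
t: 33.48
eef_pos: [0.6167, 0.1166, 0.0788]
ee_rot: [3.141, 0.003, -1.567]
force: [-9.8, 14.5, 7.2]
width: 0.03
gripper_force: 25.0
```

Call:
{"name": "arm_command", "arguments": {"series": [0,0,0,0.01,0,0,0,0,0,0,0.01,0,0,0,0,0,0,0.01,0,0,0]}}

```text
t: 33.85
eef_pos: [0.6167, 0.1164, 0.0788]
ee_rot: [3.141, 0.004, -1.566]
force: [-10.6, 18.3, 7.3]
width: 0.0301
gripper_force: 25.0
```

The row is closed: force is rising at a fence travel of about 0.1065 (0.106 expected). Releasing, then checking.

Call:
{"name": "arm_command", "arguments": {"series": [0,0,0,0,0,0,0.4,0,0,0,0,0,0,0.6,0,0,0,0,0,0,0.6,0,0,0,0,0,0,0.6,0,0,0,0,0,-0.4,0.6,0,0,0,0,0,-0.9,0.6,0,0,0,0,0,-0.95,0.6,0,0,0,0,0,-0.95,0.6]}}

```text
t: 34.85
eef_pos: [0.6178, 0.1129, 0.1738]
ee_rot: [-3.141, 0.001, -1.567]
force: [0.3, -0.5, -0.1]
width: 0.0524
gripper_force: 0.0
```

Call:
{"name": "arm_command", "arguments": {"series": [0,0,0,0.97,0,0,0.8,0,0,0,0.97,0,0,0.8,0,0,0,0.97,0,0,0.8]}}

```text
t: 35.22
eef_pos: [0.6171, 0.0135, 0.1717]
ee_rot: [3.138, -0.001, -1.57]
force: [-0.2, 0.6, -0.8]
width: 0.0693
gripper_force: 0.0
```

Call:
{"name": "arm_command", "arguments": {"series": [0,0,0,0.97,0,0,0.8,0,0,0,0.97,0,0,0.8,0,0,0,0.97,0,0,0.8]}}

```text
t: 35.6
eef_pos: [0.6178, -0.0827, 0.172]
ee_rot: [3.139, -0.0, -1.569]
force: [0.5, 0.6, -0.8]
width: 0.07
gripper_force: 0.0
```

Call:
{"name": "arm_command", "arguments": {"series": [0,0,0.1,0.97,0,0,0.8,0,0,0.1,0.97,0,0,0.8,0,0,0.1,0.97,0,0,0.8,0,0,0.1,0.97,0,0,0.8]}}

```text
t: 36.1
eef_pos: [0.6189, -0.1771, 0.1727]
ee_rot: [3.14, 0.0, -1.724]
force: [0.2, -0.3, -0.3]
width: 0.0699
gripper_force: 0.0
```

Run:
```python
from h import *
s=arm.get_state(); print(s['eef_pos'],s['ee_rot'],s['width'],rel([.619,-.1745,.080]).round(3))
d=arm.grab_frame('side'); crop('side',d,150,90,350,260,3.5,'pics/sc8.png'); cv2.imwrite('pics/top8.png',arm.grab_frame('top'))
```

```text
[ 0.61885157 -0.17706572  0.17269869] [ 3.14036726e+00  8.59048991e-05 -1.72359277e+00] 0.06991606381612639 [-0.026  0.001  0.927]
```

View pics/sc8.png

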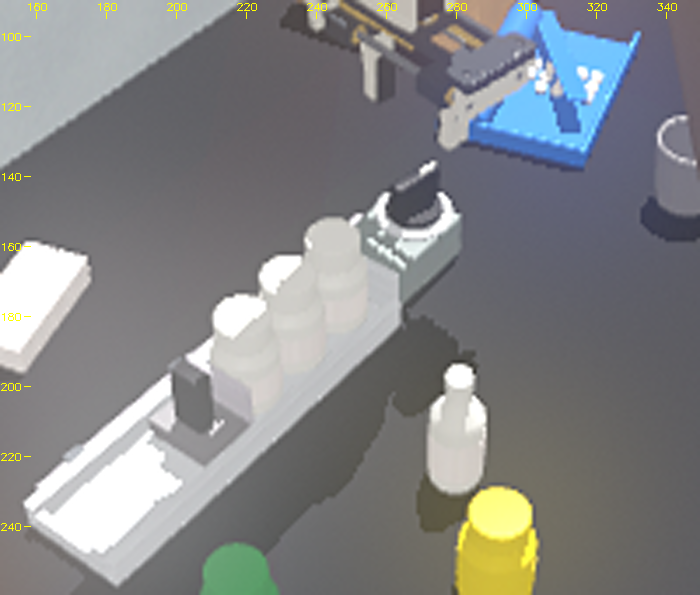

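The three jars form one closed row from the stop at (250,165) to the fence at (218,195), and the knob is still unlocked. Now I'll grip the knob and turn it back by about 1.42 rad.

Call:
{"name": "arm_command", "arguments": {"series": [0,0,0,-0.026,0,0.5,0.8,0,0,0,-0.026,0,0.92,0.8,0,0,0,-0.026,0,0.92,0.8,0,0,0,-0.026,0,0.92,0.4,0,0,0,-0.026,0,0.92,0,0,0,0,-0.026,0,0.92,0,0,0,0,-0.026,0,0.92,0,0,0,0,-0.026,0,0.92,0], "force": 35}}

```text
t: 37.2
eef_pos: [0.6194, -0.1755, 0.0819]
ee_rot: [-3.141, 0.0, -1.724]
force: [0.7, -0.5, 0.9]
width: 0.0257
gripper_force: 0.0
```

Call:
{"name": "arm_command", "arguments": {"series": [0,0,0,0,0,0,0,0,0,0,0,0,0,0,0,0,0,0,0,0,0]}}

```text
t: 37.58
eef_pos: [0.6166, -0.1753, 0.0812]
ee_rot: [3.136, -0.0, -1.725]
force: [-7.9, 3.3, 6.6]
width: 0.0137
gripper_force: 35.0
```

Call:
{"name": "arm_command", "arguments": {"series": [0,0,0.1,0,0.015,0,0,0,0,0.2,0,0.015,0,0,0,0,0.3,0,0.015,0,0,0,0,0.4,0,0.015,0,0,0,0,0.5,0,0.015,0,0]}}

```text
t: 38.2
eef_pos: [0.6159, -0.1749, 0.0812]
ee_rot: [3.139, -0.003, -2.515]
force: [-6.2, 3.6, 4.9]
width: 0.0135
gripper_force: 35.0
```

Call:
{"name": "arm_command", "arguments": {"series": [0,0,0.1,0,0,0,0,0,0,0.2,0,0,0,0,0,0,0.3,0,0,0,0,0,0,0.4,0,0,0,0,0,0,0.42,0,0,0,0,0,0,0.42,0,0,0,0,0,0,0.42,0,0,0,0]}}

```text
t: 39.08
eef_pos: [0.6158, -0.1743, 0.0812]
ee_rot: [3.141, -0.004, 3.115]
force: [-6.8, 5.5, 5.6]
width: 0.0135
gripper_force: 35.5
```

Call:
{"name": "arm_command", "arguments": {"series": [0,0,0,0,0,0,0.3,0,0,0,0,0,0,0.5,0,0,0,0,0,0,0.5,0,0,0,0,0,0,0.5,0,0,0,0,0,-0.4,0.5,0,0,0,0,0,-0.9,0.5,0,0,0,0,0,-1,0.5,0,0,0,0,0,-1,0.5]}}

```text
t: 40.08
eef_pos: [0.6181, -0.1752, 0.1823]
ee_rot: [3.141, 0.002, 3.114]
force: [-0.5, -0.1, -1.2]
width: 0.0441
gripper_force: 0.0
```

Call:
{"name": "arm_command", "arguments": {"series": [0,0,0,0,-0.95,-0.3,0.5,0,0,0,0,-0.95,-0.3,0.5,0,0,0,0,-0.95,-0.3,0.5]}}

```text
t: 40.45
eef_pos: [0.6145, -0.2724, 0.2102]
ee_rot: [3.142, -0.002, 3.111]
force: [-0.0, -0.2, -1.1]
width: 0.0438
gripper_force: 0.0
```

Call:
{"name": "arm_command", "arguments": {"series": [0,0,0,0.3,-0.95,-0.3,0.5,0,0,0,0.3,-0.95,-0.3,0.5,0,0,0,0.3,-0.95,-0.3,0.5,0,0,0,0.3,-0.95,-0.3,0.5]}}

```text
t: 40.95
eef_pos: [0.5823, -0.3634, 0.2398]
ee_rot: [3.14, -0.002, 3.114]
force: [-0.4, 1.6, -0.1]
width: 0.0432
gripper_force: 0.0
```

Run:
```python
from h import *
s=arm.get_state(); print(s['t'],s['eef_pos'],s['force'])
t,d=arm.grab_frame('top'),arm.grab_frame('side')
o=np.zeros((600,790,3),np.uint8)
a=cv2.resize(d[110:310,130:390],None,fx=3,fy=3,interpolation=2)[:600,:780]; 
crop('side',d,90,110,355,310,2.9,'pics/sc9.png'); crop('top',t,90,110,420,270,2.4,'pics/tc9.png')
```

```text
40.95 [ 0.58228323 -0.36343888  0.23982114] [-0.41605136  1.58538646 -0.05661587]
```

View pics/sc9.png

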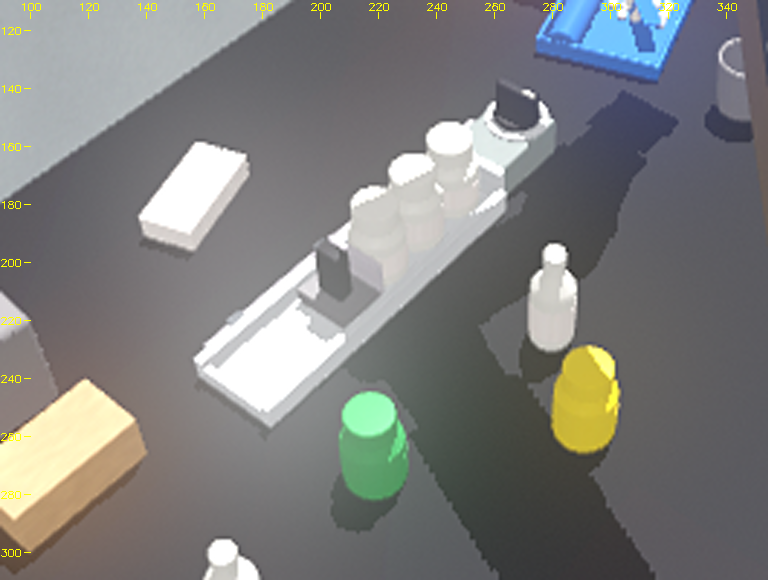

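View pics/tc9.png

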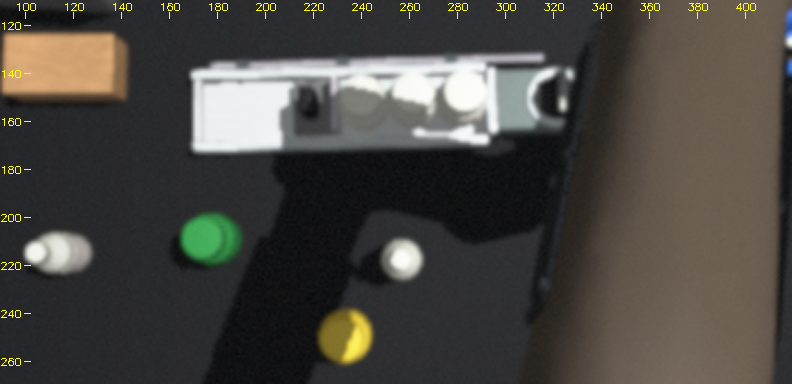

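The knob's bar lies across the rack again at (268,145), so it is locked. The jars stand in one closed row at (240,150), (262,150) and (283,148) in the top view. Bottles, cup and carton are upright, and no fourth jar is visible. Handing in.

```bash
python3 -c "
from station import arm
print(arm.job_done())"
```

```text
the job is handed in; nothing more can be done
None
```

I handed in the job at about 41 s: knob unlocked, fence slid fully back, all three jars stood in the lane, fence closed on the row (about 0.1065 m), knob locked again. The bottles, cup, carton and look-alikes were left standing untouched. My last pictures show all this, but the hand-in returned no verdict.

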